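# Open the lane barrier and push the carton home

### The job

Push the red-and-white barrier up past its balance point, so that it swings over and stays raised by itself. Then push the orange carton along the lane, under the raised barrier, until it is home against the end stop. Only push with the fingers: do not grip the barrier or the carton and do not lift the carton, use no great force, and leave the other things on the desk where they are.

Things in the scene. Friction and masses are not known exactly. Their poses are not given: they have to be found in the camera images.
- lane: Fixed grey lane on the desk. Origin on the desk, mid-lane, straight under the closed barrier; x runs along the lane away from the robot, y left across it, z up. Base plate 4 mm thick (the carton slides on it), x -190 to 100, y -138 to 94 mm. Aluminium side rails: inner faces y +-56 mm, top z 29 mm, x -172 to 98 mm; open at the robot's end.
- end_stop (a point): Middle of the face of the aluminium stop that closes the far end of the lane, at the base plate's top: lane x 90, y 0, z 4 mm. The stop is 125 mm wide, its top at z 43 mm.
- barrier (a joint): Barrier angle, rad: 0 = down, level across the lane, blocking the carton; grows as its left end goes up and over to the right (toward lane -y), up to a stop at 2.1. Turns about the lane's x direction through lane_hinge. Counterweighted: below about 0.93 it falls back, above that it swings by itself, damped, to 2.1 and stays. Lifting it takes about 1.6 N at push_end.
- lane_hinge (a point): Point on the barrier's hinge axis, in the bar's middle plane: lane x 0, y -110, z 95 mm. Yellow hinge post just beyond: lane x 16 to 42, y -127 to -93, 121 mm high, with a small lug (y -95 to -61) on which the bar rests. A dark steel weight (40 mm diameter, 30 mm long) turns with the bar; barrier down, its centre is 42 mm right of and 45 mm above the axis.
- push_end (a point): Underside of the red-and-white barrier bar near its free left end; turns with it. 228 mm from the hinge axis along the bar, 9 mm below its centre line (barrier down: lane x 0, y 118, z 86 mm). Bar 14 mm wide (lane x), 18 mm high, ends 250 mm from the hinge. From 155 mm to its end the bar is bare, with free space below it down to the base plate and desk (side rail top at z 29 mm).
- drop_plate (a point): Middle of the lower edge of the plate that hangs from the bar and blocks the lane: 6 mm thick, 90 mm wide (65 to 155 mm from the hinge axis), edge 48 mm below the bar's centre line; barrier down: lane x 0, y 0, z 47 mm.
- carton: Loose orange carton, 100 x 65 x 56 mm high, 0.12 to 0.24 kg, in the lane between robot and barrier, long side across. Origin at the centre of its underside; own x along its 100 mm length (about lane y), own y along its 65 mm width (lane x). Home against the stop its centre is at lane x 57 mm and it has wholly passed the barrier.
- tape_black: bystander: black tape roll, 53 mm diameter, 19 mm high, lying on the desk left of the lane
- screwdriver_2: bystander: yellow screwdriver, 168 mm long, lying right of the lane
- coffee_cup: bystander: patterned cup, 78 mm diameter, 68 mm high
- pliers_teal: bystander: teal pliers, 151 x 57 x 15 mm
- tub_lilac_1: bystander: lilac parts tub, 78 x 75 x 34 mm
- solder_spool: bystander: green solder spool, 64 mm diameter, 46 mm high

How it is judged:
By the outcome, as a careful person would: the job done as asked, in the order asked, and still so for the second after the job is handed in, with the robot touching nothing.
It also fails if it takes over 56 s, if anything falls off the work surface, if the arm or the gripper's body presses on something with over 40 N, if the wrist force passes 120 N, or if a joint passes its speed limit or range.

### The arm

A 7-joint arm with a two-finger parallel gripper is mounted at the origin on a cart in front of the work surface, level with it; the furniture and walls round the work are solid. World frame = base frame: x ahead of the robot, y to its left, z up, the work surface at z = 0. Lengths are in m, angles in rad, forces in N, time in s.
With the tool pointing down it reaches from about 0.35 to 0.9 m from the base axis. Payload 19.9 kg.
Tool frame: the origin (TCP) lies between the finger pads; the fingertips stand 19 mm ahead of it and the grasp point (between the pads) is the TCP; z points along the fingers, y is the line along which they close (so a half turn about z gives the same grasp; the last joint's range is limited). The gripper opens to 94 mm and grips with 3 to 60 N. Pads are 16 mm wide; open, the fingers measure 119 mm over their backs; the gripper's body (75 mm by 177 mm) begins 78 mm behind the grasp point.
Start: joints at [1.127, 0.417, -0.01, 1.614, 0.005, 1.111, -0.053], TCP at [0.244, -0.575, 0.224] pointing down, gripper open.
Joint ranges: [-2.81, 2.81], [-0.39, 2.02], [-1.27, 1.25], [0.06, 2.57], [-1.19, 4.33], [0.19, 2], [-2.82, 2.82]. Speed limits (rad/s): [1.89, 1.89, 2.39, 2.39, 3.01, 3.01, 3.01].

### API

Orientations are given as a 3x3 rotation matrix whose columns are the frame's x, y, z axes.
In Python, from rig import robot gives the robot as it stands. Calls block until the motion is done:
- robot.move_ptp(position, orientation): joint-space move of the TCP to a pose.
- robot.move_linear(position, velocity=0.15, frame=None, threshold=None): straight line of the TCP; frame=None keeps the orientation; velocity is the mean speed in m/s. With threshold (N) it stops when the force on the tool has changed by that much, and returns True; else False.
- robot.goto_joints(angles): joint-space move.
- robot.gripper_to(opening): finger opening in m; the grip force is fixed at half the most; returns when the fingers have stopped.
- robot.pause(seconds).
- robot.ik(position, orientation): joint angles nearest the present ones, or None.
- robot.get_state(): the state.
- robot.grab_frame(name): name is "scene" or "top"; returns the picture (480x640x3 uint8, red, green, blue); there is no depth.
- robot.camera_info(name): a dict with "fx", "fy", "cx", "cy" (pixels), "dist" ([k1, k2, p1, p2, k3] as OpenCV has them; the pictures are not rectified), "rvec" (rotation vector, rad) and "tvec" (3), from world to camera coordinates, as OpenCV has them. Camera axes: x right, y down, z forward; pixel columns grow to the right and rows downward; lengths in m; the calibration is good to about 2 mm. A picture is of the moment at which its call begins. camera_info takes no time and is no camera call.
A pose or a line that the arm cannot do raises robot.PlanningError and nothing moves.
- robot.sign_off(): hands the job in; it is judged then, once.
The state is a dict: "time": time; "qpos": joint angles; "joint_vel": joint speeds; "effort": joint torques, N m; "ee_pos": TCP position; "tool_rot": TCP orientation; "force": force on the tool from outside, world axes, zero at the start; "moment": the same for the moment, N m; "opening": finger opening in m; "grasp_force": force on a finger pad.
Only numpy, scipy, OpenCV 4.12 (cv2) and the standard library are available. Lean on these libraries where they do the work, as an engineer would, in place of code of your own. Each camera call takes 0.05 s, during which the arm holds its last target. There are 200 camera calls.

## Working session

There is one attempt and no reset: what is moved stays moved. The work goes in short steps, each a Python script; the robot and the scene stay as the last script left them, time stands still between calls to the robot, and variables do not carry over. Pictures are saved under pics/ and viewed, at most 12 in all, crops included, and the job is handed in when it is done.

```bash
mkdir -p pics; python3 - <<'E'
from rig import robot
import cv2
for n in("scene","top"):
    cv2.imwrite(f"pics/{n}0.png",robot.grab_frame(n)[:,:,::-1]); print(robot.camera_info(n))
print(robot.get_state()["tool_rot"])
E
```

```text
{'fx': 508.2696653984579, 'fy': 508.2696653984579, 'cx': 321.8197048952758, 'cy': 239.12926325297917, 'dist': array([0.01449455, 0.        , 0.        , 0.        , 0.        ]), 'rvec': array([ 1.23940829, -1.9680853 ,  1.19310363]), 'tvec': array([0.18899223, 0.32530228, 1.0748286 ])}
{'fx': 572.7743264325687, 'fy': 572.7743264325687, 'cx': 324.22758564826034, 'cy': 239.16101398840567, 'dist': array([-0.18983691,  0.        ,  0.        ,  0.        ,  0.        ]), 'rvec': array([ 2.20679049, -2.15594189,  0.07837725]), 'tvec': array([-0.0863179 ,  0.57841632,  1.61285901])}
[[ 9.20359829e-01  3.91072304e-01 -4.87679921e-04]
 [ 3.91072599e-01 -9.20359360e-01  9.33419921e-04]
 [-8.38061009e-05 -1.04980045e-03 -9.99999445e-01]]
```

View pics/scene0.png

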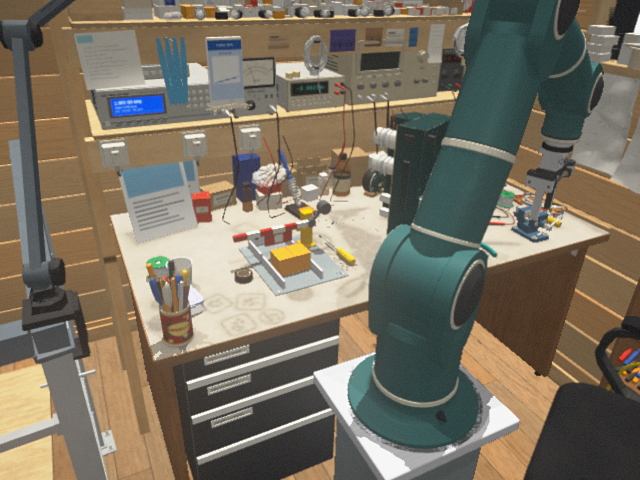

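View pics/top0.png

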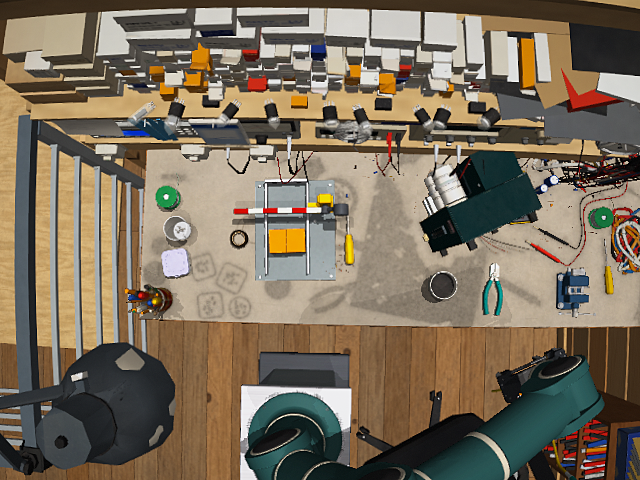

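The top view shows the lane with its base plate at about (256–336, 180–281). The carton is at (287,241), the bar runs from (234,211) to (320,211), the tape is at (239,239) and the screwdriver at (349,248). I'll zoom in on the lane next.

```bash
cat > h.py <<'E'
import cv2,numpy as np
from rig import robot
def ray(n,px,z):
    c=robot.camera_info(n);K=np.array([[c['fx'],0,c['cx']],[0,c['fy'],c['cy']],[0,0,1]])
    p=cv2.undistortPoints(np.array(px,float).reshape(-1,1,2),K,c['dist'])[:,0]
    R=cv2.Rodrigues(c['rvec'])[0];o=-R.T@c['tvec'];d=np.c_[p,np.ones(len(p))]@R
    return o+d*((z-o[2])/d[:,2])[:,None]
def proj(n,P):
    c=robot.camera_info(n);K=np.array([[c['fx'],0,c['cx']],[0,c['fy'],c['cy']],[0,0,1]])
    return cv2.projectPoints(np.array(P,float),c['rvec'],c['tvec'],K,c['dist'])[0][:,0]
E
python3 - <<'E'
from h import *
im=cv2.imread('pics/top0.png')
cv2.imwrite('pics/crop.png',cv2.resize(im[165:290,225:365],None,fx=4.7,fy=4.7,interpolation=cv2.INTER_CUBIC))
hsv=cv2.cvtColor(im,cv2.COLOR_BGR2HSV)
m=cv2.inRange(hsv,(8,150,120),(24,255,255));m[:, :260]=0;m[:,310:]=0;m[:222]=0;m[262:]=0
c=max(cv2.findContours(m,0,1)[0],key=cv2.contourArea);r=cv2.minAreaRect(c);print(r,cv2.boundingRect(c))
b=cv2.boxPoints(r);print(ray('top',b,.06))
m=cv2.inRange(hsv,(90,8,100),(125,90,220)); m[:, :245]=0;m[:,345:]=0;m[:172]=0;m[288:]=0
c=max(cv2.findContours(m,0,1)[0],key=cv2.contourArea);r=cv2.minAreaRect(c);print(r);print(ray('top',cv2.boxPoints(r),.004))
E
```

```text
((287.0, 240.5), (23.0, 36.0), 90.0) (269, 229, 37, 24)
[[ 0.60228358  0.08206894  0.06      ]
 [ 0.60457369 -0.01865438  0.06      ]
 [ 0.54032213 -0.02031844  0.06      ]
 [ 0.53792886  0.08010092  0.06      ]]
((295.0, 250.5), (57.0, 80.0), 90.0)
[[ 0.62684062  0.1291733   0.004     ]
 [ 0.63207206 -0.1027162   0.004     ]
 [ 0.46759815 -0.1063565   0.004     ]
 [ 0.46189749  0.12396129  0.004     ]]
```

View pics/crop.png

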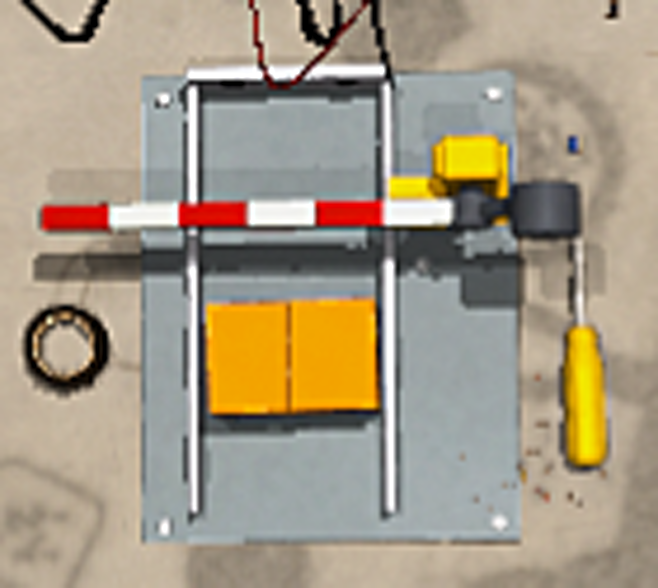

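The crop shows these base plate corners: TL (143,75), TR (513,73), BR (520,541), BL (141,542). The bar's end is at (42,217), and the carton is turned about 1–2°. I'll fit the lane pose and check reachability.

```bash
cat >> h.py <<'E'
px=(np.array([[143,75],[513,73],[520,541],[141,542]])+.5)/4.7-.5+[225,165]
L=np.array([[100,94],[100,-138],[-190,-138],[-190,94]])/1000
W=ray('top',px,.004)[:,:2]
def fit(L,W):
    a=L-L.mean(0);b=W-W.mean(0);yaw=np.arctan2((a[:,0]*b[:,1]-a[:,1]*b[:,0]).sum(),(a*b).sum())
    R=np.array([[np.cos(yaw),-np.sin(yaw)],[np.sin(yaw),np.cos(yaw)]]);return yaw,R,W.mean(0)-R@L.mean(0)
yaw,R2,T2=fit(L,W)
def w(x,y,z): return np.r_[R2@[x,y]+T2,z]
def lane(P): return (np.array(P)[:,:2]-T2)@R2
def rot(p): # tool z = pitched p below horizontal, along lane x; tool y across
    z=np.r_[R2@[np.cos(p),0],-np.sin(p)];y=np.r_[R2@[0,-1],0];return np.c_[np.cross(y,z),y,z]
def arc(th,r=.213,d=.024,x=0.): return w(x,-.110+r*np.cos(th)+d*np.sin(th),.095+r*np.sin(th)-d*np.cos(th))
E
python3 - <<'E'
from h import *
print(yaw,T2,(lane(W)-L)*1000)
cc=lambda a:(np.array(a)+.5)/4.7-.5+[225,165]
print('carton top',lane(ray('top',cc([[206,304],[375,298],[379,409],[209,415]]),.06))*1000)
print('bar end',lane(ray('top',cc([[42,217]]),.104))*1000,'tape',lane(ray('top',cc([[66,348]]),.019))*1000)
for s in (1,-1):
  for p in (.4,.6,.8,1.0):
    R=rot(p)@np.diag([s,s,1])
    print(s,p,[None if (q:=robot.ik(arc(t),R)) is None else np.round(q,1).tolist() for t in(-.1,.6,1.25)])
  R=rot(np.pi/2)@np.diag([s,s,1]);print([robot.ik(w(x,.006,.058),R) is not None for x in(-.17,.03)])
E
```

```text
0.0305616828830891 [0.65129555 0.03708445] [[ 0.16424416 -0.68927962]
 [-0.80275372  1.36832133]
 [-0.04604843 -0.44701055]
 [ 0.68455799 -0.23203117]]
carton top [[ -48.40834814   48.04300069]
 [ -45.61650983  -52.60367777]
 [-111.64283561  -54.67146005]
 [-114.52455259   46.25408666]]
bar end [[ -0.87715824 139.64428562]] tape [[-70.87054807 138.07830471]]
1 0.4 [[-0.1, 0.8, -0.4, 2.3, 2.7, 1.2, 1.9], [0.6, 0.7, -1.1, 2.3, 2.5, 1.1, 2.4], [0.9, 0.3, -1.1, 2.3, 2.7, 0.6, 2.1]]
1 0.6 [[0.4, 0.9, -0.9, 2.2, 2.5, 1.1, 2.4], [0.1, 0.3, -0.5, 2.3, 2.3, 0.6, 2.2], [0.6, 0.1, -0.7, 2.2, 2.4, 0.2, 2.3]]
1 0.8 [[-0.0, 0.6, -0.4, 2.2, 2.3, 0.5, 2.2], [-0.3, 0.3, -0.0, 2.2, 1.7, 0.2, 2.8], [0.3, 0.1, -0.4, 2.1, 0.5, 0.2, -2.1]]
1 1.0 [[-0.3, 0.5, -0.1, 2.1, 1.7, 0.2, 2.8], [-0.1, 0.3, -0.2, 2.0, 0.6, 0.4, -2.4], [0.6, 0.2, -0.8, 1.9, 0.4, 0.5, -1.9]]
[True, True]
-1 0.4 [[-0.1, 0.8, -0.4, 2.3, 2.7, 1.2, -1.3], [0.6, 0.7, -1.1, 2.3, 2.5, 1.1, -0.8], [0.9, 0.3, -1.1, 2.3, 2.7, 0.6, -1.0]]
-1 0.6 [[0.4, 0.9, -0.9, 2.2, 2.5, 1.1, -0.7], [0.6, 0.5, -1.1, 2.2, 2.2, 0.8, -0.6], [0.9, 0.2, -1.1, 2.2, 2.2, 0.3, -0.6]]
-1 0.8 [[0.5, 0.9, -1.1, 2.2, 2.2, 0.9, -0.4], [0.2, 0.3, -0.5, 2.1, 1.7, 0.3, -0.2], [0.4, 0.1, -0.6, 2.1, 0.6, 0.2, 1.0]]
-1 1.0 [[-0.1, 0.6, -0.3, 2.1, 1.7, 0.3, -0.3], [0.6, 0.5, -1.0, 2.0, 1.2, 0.6, 0.4], [0.4, 0.2, -0.5, 1.9, 0.3, 0.5, 1.3]]
[True, True]
```

```bash
python3 - <<'E'
from h import *
R=rot(.6)@np.diag([-1,-1,1])
s=robot.get_state();p=s['ee_pos'];robot.gripper_to(0)
robot.move_linear(np.array([p[0],p[1],.42]),.25)
robot.move_ptp(w(-.14,.11,.30),R)
s=robot.get_state();print(s['time'],s['qpos'],s['ee_pos'],s['force'],s['opening'])
cv2.imwrite("pics/s1.png",robot.grab_frame('scene')[:,:,::-1])
E
```

```text
5.1833 [-0.39717108 -0.14208077 -0.18968433  2.42766012  1.63507799  0.43471687
 -0.43119785] [0.50842935 0.14225162 0.30023576] [ 0.62122457 -0.45174767 -0.08371043] 0.0007748124421311934
```

View pics/s1.png

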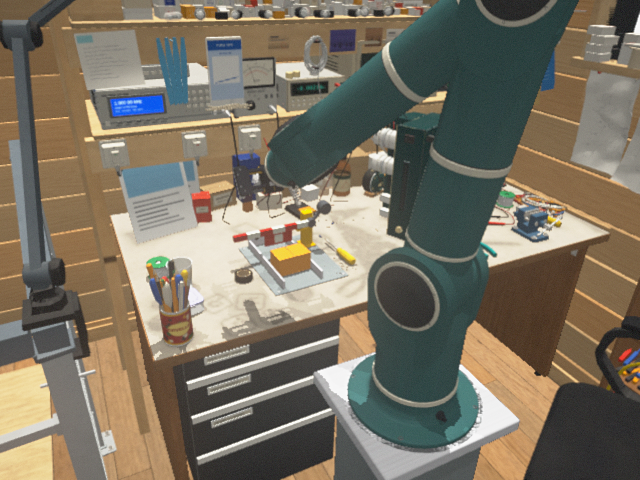

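The forearm ends at about (290,165) and nothing on the desk has moved. The gripper isn't obvious in this view, so I'll check the top view.

```bash
python3 - <<'E'
from h import *
s=robot.get_state();print(proj('scene',[s['ee_pos']]),proj('top',[s['ee_pos']]))
im=robot.grab_frame('top')[:,:,::-1]
cv2.imwrite("pics/t1.png",cv2.resize(im[170:480,180:400],None,fx=1.9,fy=1.9))
E
```

```text
[[258.97893665 186.11944256]] [[232.61713645 258.4523989 ]]
```

View pics/t1.png

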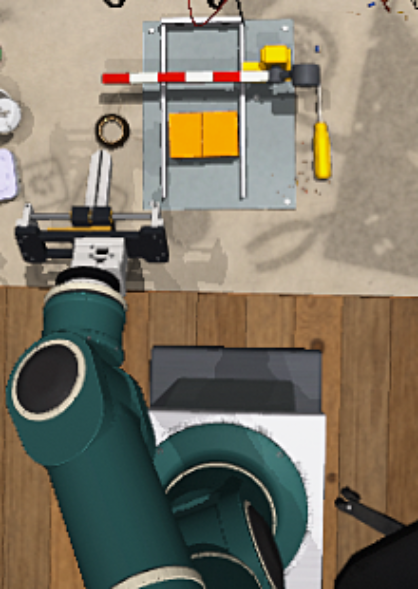

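The top view shows the fingers closed at crop (97,160), left of and in front of the lane, and clear of everything. I'll go in under the bar and lift it along the arc.

```bash
python3 - <<'E'
from h import *
A=lambda t:arc(t,r=.222,d=.022)
print(robot.move_linear(w(-.13,.112,.056),.2,threshold=15))
print(robot.move_linear(w(0,.112,.056),.12,threshold=6))
s=robot.get_state();print(s['time'],s['ee_pos'],w(0,.112,.056),s['force'])
for t in np.linspace(.05,1.15,8):
    h=robot.move_linear(A(t),.12,threshold=12);s=robot.get_state();print(round(t,2),h,s['time'],s['force'].round(1))
    if h:break
robot.pause(1.5)
im=robot.grab_frame('scene')[:,:,::-1];im2=robot.grab_frame('top')[:,:,::-1]
cv2.imwrite("pics/m2.png",np.hstack([cv2.resize(im[130:330,190:390],(390,390)),cv2.resize(im2[150:350,200:400],(390,390))]))
E
```

```text
False
False
8.175 [0.64723869 0.14911217 0.05576985] [0.64787317 0.14903215 0.056     ] [-0.24705333  0.31753007 -0.04298138]
0.05 False 8.5583 [-1.5  0.7 -1.5]
0.21 False 9.0 [ 0.1 -0.2 -1. ]
0.36 False 9.4417 [-0.2  1.  -0.4]
0.52 False 9.8833 [ 0.4  0.8 -0.3]
0.68 False 10.325 [ 0.1  0.4 -0.8]
0.84 False 10.7667 [-1.   0.2 -0. ]
0.99 False 11.2083 [ 0.1 -0.2 -1. ]Traceback (most recent call last):
  File "<stdin>", line 7, in <module>
rig.PlanningError: the arm cannot follow that straight line within its joint ranges
```

```bash
cat > look.py <<'E'
from h import *
import sys
im=robot.grab_frame('scene')[:,:,::-1];im2=robot.grab_frame('top')[:,:,::-1]
cv2.imwrite(sys.argv[1],np.hstack([cv2.resize(im[130:330,190:390],(390,390)),cv2.resize(im2[150:350,200:400],(390,390))]))
s=robot.get_state();print(s['time'],s['qpos'].round(2),s['force'],lane([s['ee_pos']]),s['ee_pos'])
E
python3 look.py pics/m2.png
```

```text
11.3083 [-0.24  0.14  0.01  2.24  2.46  0.26 -1.02] [ 0.63447341 -0.49941231 -1.23349763] [[-0.0002225   0.03054807]] [0.6501397  0.06761146 0.26801927]
```

View pics/m2.png

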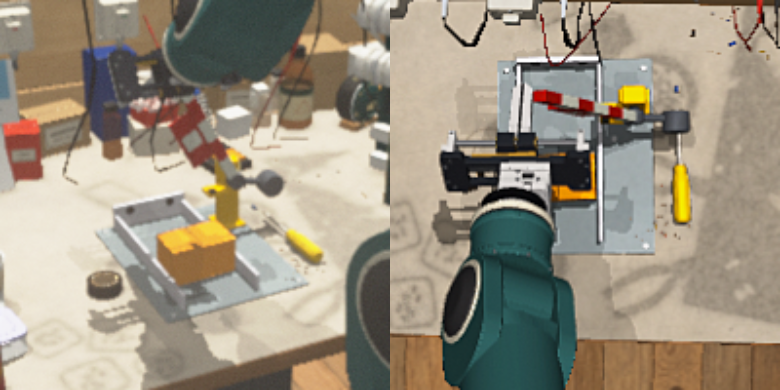

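The bar is up at roughly 0.9–1.0 rad, resting on the fingers. Joint 6 is near its limit, so I'll finish by moving sideways to the right with a flatter pitch as the fallback.

```bash
python3 - <<'E'
from h import *
for p in (.6,.5,.4,.3):
    try:
        h=robot.move_linear(w(0,-.025,.275),.08,frame=rot(p)@np.diag([-1,-1,1]),threshold=12);print(p,h);break
    except robot.PlanningError as e: print(p,e)
robot.pause(1.5)
E
python3 look.py pics/m3.png
```

```text
0.6 False
13.75 [ 0.02  0.13 -0.11  2.24  2.84  0.2  -1.3 ] [ 0.51691338 -0.64183841 -0.19714609] [[ 1.59625088e-06 -2.50215778e-02]] [0.65206173 0.0120746  0.27500045]
```

View pics/m3.png

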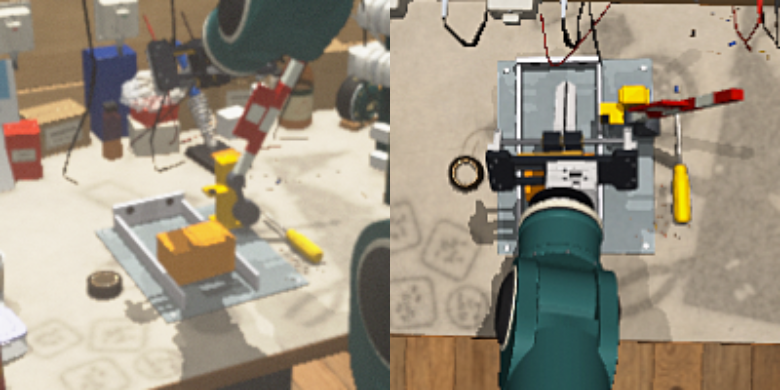

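The barrier has swung over and stays up, with the fingers clear of it. Now I'll back off, lower behind the carton and push it with two spread fingertips.

```bash
python3 - <<'E'
from h import *
F=rot(.6)@np.diag([-1,-1,1])
robot.move_linear(w(-.18,-.0,.275),.15)
robot.gripper_to(.042)
print(robot.move_linear(w(-.18,0,.043),.15,frame=F,threshold=12), robot.get_state()['time'])
def st(m): s=robot.get_state();print(m,s['time'],lane([s['ee_pos']]),s['force'].round(1))
st('down')
print(robot.move_linear(w(-.04,0,.043),.07,threshold=8)); st('a')
E
python3 look.py pics/m4.png
```

```text
13.85 [ 0.02  0.13 -0.11  2.24  2.84  0.2  -1.3 ] [-0.58062681 -0.40171537 -0.07943681] [[-1.65554075e-05 -2.50133838e-02]] [0.65204333 0.01208224 0.27497574]Traceback (most recent call last):
  File "<stdin>", line 3, in <module>
rig.PlanningError: the arm cannot follow that straight line within its joint ranges
```

View pics/m4.png

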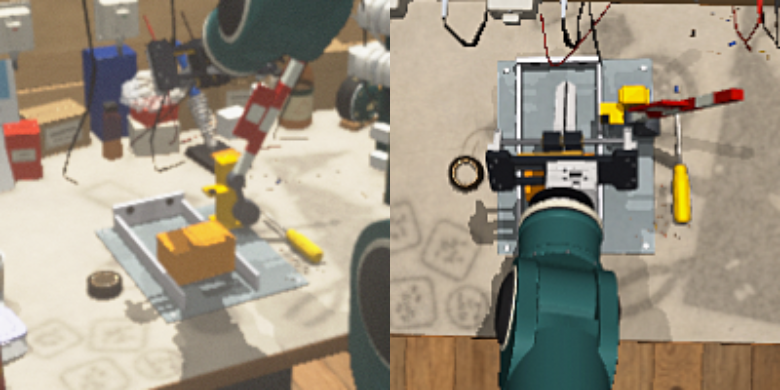

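```bash
python3 - <<'E'
from h import *
def st(m): s=robot.get_state();print(m,s['time'],s['qpos'].round(2),lane([s['ee_pos']]).round(4),s['force'].round(1))
for p in (.6,.75,.9,1.1):
    F=rot(p)@np.diag([-1,-1,1])
    try:
        robot.move_ptp(w(-.18,.03,.22),F);st(p)
        if robot.get_state()['opening']<.03: robot.gripper_to(.042)
        h=robot.move_linear(w(-.18,0,.043),.15,threshold=12);st(h);break
    except robot.PlanningError as e: print(p,e)
else: raise SystemExit
h=robot.move_linear(w(-.04,0,.043),.07,threshold=8); st(h)
E
python3 look.py pics/m5.png
```

```text
0.6 the arm cannot take that pose within its joint ranges
0.75 14.75 [-0.09 -0.13 -0.24  2.54  1.93  0.21 -0.6 ] [[-0.1792  0.03  ]] [ 0.2 -0.5  0.3]
0.75 the arm cannot follow that straight line within its joint ranges
0.9 16.6583 [-0.31 -0.13  0.    2.45  0.8   0.24  0.56] [[-0.1801  0.0299]] [-0.8  0.7 -0.1]
0.9 the arm cannot follow that straight line within its joint ranges
1.1 17.2583 [-0.5  -0.09  0.22  2.32  0.29  0.47  1.1 ] [[-0.1802  0.0298]] [-1.2 -0.4  0.5]
1.1 the arm cannot follow that straight line within its joint ranges
17.3583 [-0.5  -0.09  0.22  2.32  0.29  0.47  1.1 ] [ 0.11038008 -1.01700647  0.69287919] [[-0.18044838  0.02965314]] [0.47002532 0.0612098  0.21957896]
```

View pics/m5.png

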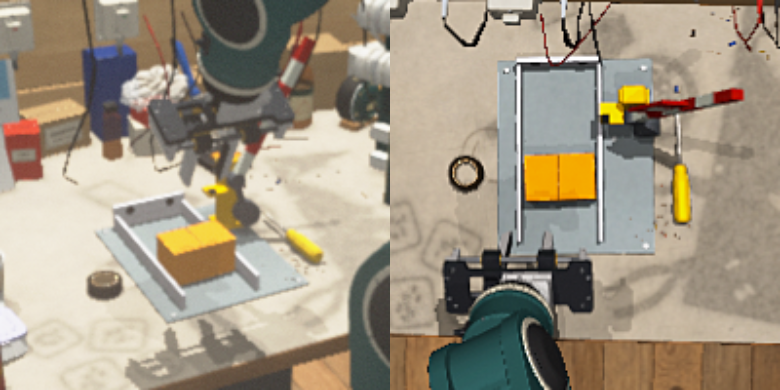

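The barrier is still up and the carton is untouched at (560,178). I'll switch to a vertical tool, checking IK along the path first.

```bash
python3 - <<'E'
from h import *
for s in (1,-1):
  for p in (1.25,1.4,1.57):
    F=rot(p)@np.diag([s,s,1])
    print(s,p,[None if (q:=robot.ik(w(*a),F)) is None else np.round(q,2).tolist() for a in((-.16,0,.2),(-.16,0,.058),(.02,0,.058))])
E
```

```text
1 1.25 [[-0.42, 0.04, 0.28, 2.2, 0.05, 0.58, -1.72], [-0.91, 0.48, 0.9, 2.32, -1.13, 0.37, -0.64], [-0.77, 0.77, 0.89, 1.89, -1.08, 0.62, -0.79]]
1 1.4 [[-0.41, 0.12, 0.29, 2.09, -0.02, 0.77, -1.65], [-1.02, 0.66, 1.11, 2.22, -1.04, 0.68, -0.74], [-0.82, 0.93, 1.08, 1.77, -1.08, 0.92, -0.85]]
1 1.57 [[-0.38, 0.21, 0.29, 1.97, -0.07, 0.97, -1.6], [-1.02, 0.83, 1.21, 2.09, -0.99, 0.97, -0.79], [-0.76, 1.0, 1.08, 1.63, -0.96, 1.13, -0.96]]
-1 1.25 [[-0.52, 0.04, 0.37, 2.2, 0.04, 0.58, 1.43], [-0.27, 0.33, 0.13, 2.3, -0.02, 0.2, 1.47], [-0.31, 0.58, 0.25, 1.88, -0.29, 0.39, 1.73]]
-1 1.4 [[-0.57, 0.12, 0.46, 2.1, -0.06, 0.77, 1.52], [-0.41, 0.37, 0.32, 2.2, -0.24, 0.42, 1.68], [-0.46, 0.66, 0.48, 1.76, -0.46, 0.65, 1.86]]
-1 1.57 [[-0.6, 0.23, 0.54, 1.98, -0.14, 0.97, 1.61], [-0.56, 0.48, 0.53, 2.08, -0.38, 0.68, 1.82], [-0.46, 0.74, 0.52, 1.62, -0.44, 0.9, 1.83]]
```

```bash
python3 - <<'E'
from h import *
def st(m): s=robot.get_state();print(m,s['time'],s['qpos'].round(2),lane([s['ee_pos']]).round(4),s['force'].round(1),round(s['opening'],3))
F=rot(1.4)@np.diag([-1,-1,1])
robot.move_ptp(w(-.155,.003,.2),F);st(0)
h=robot.move_linear(w(-.155,.003,.056),.12,threshold=12);st(h)
h=robot.move_linear(w(-.05,.003,.056),.07,threshold=8); st(h)
E
python3 look.py pics/m6.png
```

```text
0 17.8583 [-0.57  0.13  0.46  2.09 -0.06  0.77  1.52] [[-0.1552  0.0025]] [-0.1  0.4  0.8] 0.042
False 19.2083 [-0.45  0.39  0.35  2.19 -0.28  0.43  1.72] [[-0.1546  0.0031]] [-0.7  0.7  1.4] 0.042
False 20.8583 [-0.39  0.54  0.33  1.94 -0.31  0.54  1.74] [[-0.0501  0.003 ]] [-0.7  0.8 -0.5] 0.042
20.9583 [-0.39  0.54  0.33  1.94 -0.3   0.54  1.74] [-0.5953047   0.12818028 -0.62246002] [[-0.05009595  0.00304372]] [0.60112999 0.03859597 0.05607745]
```

View pics/m6.png

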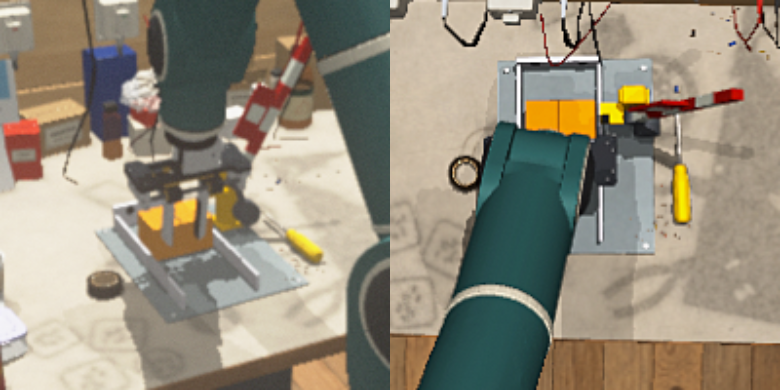

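The carton is sliding along square, pushed by two fingertips, with the barrier still up. I'll push on to the stop, then back off and look.

```bash
python3 - <<'E'
from h import *
def st(m): s=robot.get_state();print(m,s['time'],lane([s['ee_pos']]).round(4),s['force'].round(1))
h=robot.move_linear(w(.005,.003,.056),.06,threshold=8);st(h)
h=robot.move_linear(w(.022,.003,.056),.02,threshold=6);st(h)
robot.move_linear(w(-.10,.003,.056),.1)
robot.move_linear(w(-.15,.003,.2),.15);st('back')
robot.pause(.5)
E
python3 look.py pics/m7.png; python3 - <<'E'
from h import *
im=robot.grab_frame('top');hsv=cv2.cvtColor(im,cv2.COLOR_RGB2HSV)
m=cv2.inRange(hsv,(8,150,120),(24,255,255));m[:, :260]=0;m[:,308:]=0;m[:180]=0;m[262:]=0
c=max(cv2.findContours(m,0,1)[0],key=cv2.contourArea);x,y,ww,hh=cv2.boundingRect(c);print(x,y,ww,hh,cv2.minAreaRect(c)[2])
print(lane(ray('top',[[x+(ww-1)/2,y-.5],[x+(ww-1)/2,y+hh-.5]],.06)))
E
```

```text
False 22.025 [[0.0049 0.003 ]] [-0.2 -0.2 -0. ]
True 22.4333 [[0.0085 0.0029]] [-0.8 -0.4 -0.5]
back 24.8333 [[-0.1502  0.0029]] [-0.8  0.1  0.3]
25.4333 [-0.57  0.14  0.47  2.07 -0.07  0.77  1.53] [0.15683367 0.35167644 0.65335365] [[-0.14999038  0.00300002]] [0.50128354 0.03549982 0.19999243]
270 181 36 23 90.0
[[ 0.08920489 -0.00549353]
 [ 0.02380481 -0.0054719 ]]
```

View pics/m7.png

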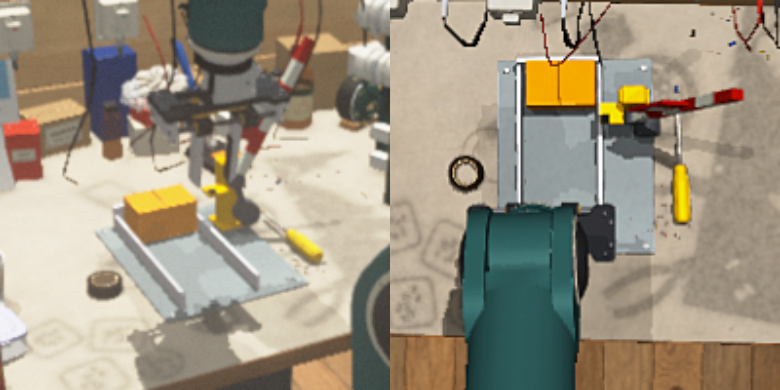

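The carton looks home: its far edge measures x≈89 mm against the stop at 90. The stop trigger was light, though, so I'll do one gentle confirming push.

```bash
python3 - <<'E'
from h import *
def st(m): s=robot.get_state();print(m,s['time'],lane([s['ee_pos']]).round(4),s['force'].round(1))
robot.move_linear(w(-.06,.003,.056),.12)
robot.move_linear(w(.003,.003,.056),.08);st('near')
for x in np.arange(.006,.021,.002):
    h=robot.move_linear(w(x,.003,.056),.02,threshold=10);robot.pause(.1);st(h)
    if h or np.hypot(*robot.get_state()['force'][:2])>5:break
robot.move_linear(w(-.08,.003,.056),.1)
robot.move_linear(w(-.15,.003,.2),.15);robot.pause(.5);st('back')
im=robot.grab_frame('top');hsv=cv2.cvtColor(im,cv2.COLOR_RGB2HSV)
m=cv2.inRange(hsv,(8,150,120),(24,255,255));m[:, :260]=0;m[:,308:]=0;m[:170]=0;m[262:]=0
c=max(cv2.findContours(m,0,1)[0],key=cv2.contourArea);x,y,ww,hh=cv2.boundingRect(c);print(x,y,ww,hh)
print(lane(ray('top',[[x+(ww-1)/2,y-.5],[x+(ww-1)/2,y+hh-.5]],.06)))
E
```

```text
near 27.9917 [[0.0026 0.003 ]] [ 0.3 -0.7  0.4]
False 28.3917 [[0.0059 0.003 ]] [0.1 0.5 0.3]
False 28.7417 [[0.008 0.003]] [-0.3  0.4  0.3]
False 29.0917 [[0.009  0.0029]] [-8.2 -1.6  5.3]
back 31.8583 [[-0.15   0.003]] [-1.3 -0.3 -0.1]
270 181 36 23
[[ 0.08920489 -0.00549353]
 [ 0.02380481 -0.0054719 ]]
```

It now resists firmly at the same place with no further movement, so the carton is home.

```bash
python3 -c "
from rig import robot
print(robot.sign_off())"
```

```text
the job is handed in; nothing more can be done
None
```

The barrier was pushed over and stays raised by itself, the carton is home against the end stop, the arm is clear of everything, and the job is handed in at about 32 s of the 56 s allowed.

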